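# Load the hall table's battery charger in order and switch it on

### The arm

A 6-joint arm with a two-finger parallel gripper is mounted at the origin on the work surface. World frame = base frame: x ahead of the robot, y to its left, z up, the work surface at z = 0. Lengths are in mm, angles in rad, forces in N, time in s.
With the tool pointing down it reaches from about 300 to 750 mm from the base axis. Payload 8.5 kg.
Tool frame: the origin (TCP) lies between the finger pads; the fingertips stand bot.nose_length ahead of it and the grasp point (between the pads) lies 3 mm ahead of it (bot.nose_length is the distance from the TCP to the fingertips, in mm); z points along the fingers, y is the line along which they close (so a half turn about z gives the same grasp; the last joint's range is limited). The gripper opens to 85 mm and grips with 20 to 120 N. Pads are 22 mm wide; open, the fingers measure 114 mm over their backs; the gripper's body (76 mm by 85 mm) begins 54 mm behind the grasp point. The pads swing forward as they close: fully open they stand 13 mm farther back than shut.
Start: joints at [-1.317, 0.381, 1.297, -0, 1.464, -0.215], TCP at [248.49, -490.646, 253.322] pointing down, gripper open.
Joint ranges: [-3.11, 3.11], [-0.89, 2.33], [0.22, 2.48], [-1.42, 4.56], [0.17, 2.85], [-2.88, 2.88]. Speed limits (rad/s): [2.39, 2.39, 3.14, 3.14, 3.14, 3.14].

### API

Orientations are given as a unit quaternion [x, y, z, w].
In Python, from cell import bot gives the robot as it stands. Calls block until the motion is done:
- bot.move_pose(position, orientation): joint-space move of the TCP to a pose.
- bot.servo_line(position, ori=None, max_speed=150): straight line of the TCP; ori=None keeps the orientation; max_speed is the mean speed in mm/s.
- bot.move_j(angles): joint-space move.
- bot.open() and bot.grab(f_grip=None): open the fingers fully, or close them until they stop; f_grip is the grip in N (None keeps the last).
- bot.hold(seconds).
- bot.ik(position, orientation): joint angles nearest the present ones, or None.
- bot.read_state(): the state.
- bot.snapshot(name): name is "side" or "top"; returns the picture (420x560x3 uint8, red, green, blue); there is no depth.
- bot.camera_info(name): a dict with "camera_matrix" (3x3 intrinsics, pixels), "eye" and "attitude" of the camera in the world. Camera axes: x right, y down, z forward; pixel columns grow to the right and rows downward; lengths in mm; the calibration is good to about 2 mm. A picture is of the moment at which its call begins. camera_info takes no time and is no camera call.
A pose or a line that the arm cannot do raises bot.MotionError and nothing moves.
- bot.sign_off(): hands the job in; it is judged then, once.
The state is a dict: "time_s": time; "qpos": joint angles; "joint_vel": joint speeds; "effort": joint torques, N m; "ee_pos": TCP position; "eef_rot": TCP orientation; "force": force on the tool from outside, world axes, zero at the start; "moment": the same for the moment, N m; "grip_width": finger opening in mm; "finger_force": force on a finger pad.
Only numpy, scipy, OpenCV 4.12 (cv2) and the standard library are available. Lean on these libraries where they do the work, as an engineer would, in place of code of your own. Each camera call takes 0.05 s, during which the arm holds its last target. There are 200 camera calls.

### The job

Load the three flat D cells into the battery charger's sloping feed chute one at a time, red first, then yellow, then blue, so that they come out in that order: set each one down crosswise in the open loading end, white-banded plus end towards the red-striped wall, lowering it onto the rails before you let go, so that it rolls down by itself under the clear cover. When all three are in their places, flip the charger's toggle switch over to the green dot to start charging. Leave everything else on the table where it is.

Things in the scene. Friction and masses are not known exactly. Their poses are not given: they have to be found in the camera images.
- charger: White battery charger fixed to the table, 170 (x) x 300 (y) x about 140 mm tall, at a different place and yaw each time. Origin: centre of its underside; x points to its rear, y to its outlet end, z up. Front half (x -85 to -5 mm): flat deck 55 mm high with a display and the toggle switch. Rear half (x -5 to 77 mm): the feed chute, which runs along y and falls towards +y.
- chute: Feed chute of the charger, sloping 14 degrees. Origin: at the steel outlet gate, midway between the walls, level with the rail tops; x across the chute (to the charger's rear), y down the slope, z square to the rails. Walls at x = -36 and +36 mm. Cells lie across it and roll on two rails (tops z = 0), each 16 mm wide along a wall; between them a groove 39 mm wide, 22 mm deep, takes fingertips.
- mouth (a point): Middle of the chute's open loading end, midway between the walls, level with the rail tops, chute y = -165 mm; axes as the chute's. A cell lying here has its centre 17 mm along the chute's z. The loading end is open above from y = -100 to the end wall at y = -235 mm. Above 8 mm its walls flare out as lips, to x = 57 mm at 35 mm high. A cell let go here rolls down by itself.
- cover_edge (a point): Middle of the upper edge of the clear cover, on its top (chute y = -100, z = 45 mm); axes as the chute's. The cover roofs the chute from here down to the gate (y = 0). Cells come to rest under it against the gate or the cell before: centres at about chute y = -17, -51 and -85 mm, z = 17 mm.
- red_stripe (a point): Middle of the red-striped lip of the loading end (chute x = -52, y = -165, z = 30 mm), on the side of the deck and switch: the plus side, to which every cell's plus end must point.
- switch (a joint): Toggle switch bat: 0 = off, leaning 20 degrees to the charger's -y (black dot, towards the loading end); 0.7 = on, leaning 20 degrees to +y (green dot). It springs away from its upright centre (0.35) and snaps over once pushed past it; about 3 N sideways near the tip. It starts off.
- switch_pivot (a point): Pivot of the toggle bat, 2 mm above the deck; axes as the charger's. The bat swings in the charger's y-z plane. Round it the deck is clear for 35 mm (60 mm along y); on the rear side the chute's wall, here up to 50 mm higher than the deck, stands 44 mm away.
- bat_tip (a point): Tip of the steel toggle bat, 31 mm from the pivot; the bat is 8 mm thick at the tip and 6 mm lower down.
- red_mid (a point): Centre of the red D cell: a cylinder 34 mm in diameter and 61 mm long with the plus button, about 0.15 kg, red sleeve with an 18 mm white band at the plus end, brass button on the plus end. It lies on the table, or in the chute, on its side. The x axis runs along the cell and points to its plus end; it may be rolled to any angle about x. It rolls if pushed.
- yellow_mid (a point): Centre of the yellow D cell: a cylinder 34 mm in diameter and 61 mm long with the plus button, about 0.15 kg, yellow sleeve with an 18 mm white band at the plus end, brass button on the plus end. It lies on the table, or in the chute, on its side. The x axis runs along the cell and points to its plus end; it may be rolled to any angle about x. It rolls if pushed.
- blue_mid (a point): Centre of the blue D cell: a cylinder 34 mm in diameter and 61 mm long with the plus button, about 0.15 kg, blue sleeve with an 18 mm white band at the plus end, brass button on the plus end. It lies on the table, or in the chute, on its side. The x axis runs along the cell and points to its plus end; it may be rolled to any angle about x. It rolls if pushed.
- red_plus (a point): Tip of the plus button of the red cell, on its axis, 30.5 mm from the centre.
- yellow_plus (a point): Tip of the plus button of the yellow cell, on its axis, 30.5 mm from the centre.
- blue_plus (a point): Tip of the plus button of the blue cell, on its axis, 30.5 mm from the centre.
- torch: Bystander, loose, to be left alone: black torch body standing on its lens end, 60 mm across at the foot, 42 mm above, 180 mm tall (it is open for new cells). Origin: centre of its underside.
- tail_cap: Bystander, loose, to be left alone: the torch's black screw cap, 44 mm across, 28 mm tall. Origin: centre of its underside.
- candle: Bystander, loose, to be left alone: amber glass candle jar with a wooden lid, 77 mm across, 85 mm tall. Origin: centre of its underside.
- key_bowl: Bystander, loose, to be left alone: blue ceramic bowl, 120 mm across, 38 mm tall. Origin: centre of its underside.
- glasses_case: Bystander, loose, to be left alone: grey spectacle case, 62 x 160 (along its y) x 38 mm tall. Origin: centre of its underside.
- yellow_owl: Bystander, loose, to be left alone: yellow ceramic owl, 100 mm across, 168 mm tall. Origin: centre of its underside.
- blue_owl: Bystander, loose, to be left alone: small teal ceramic owl, 62 mm across, 104 mm tall. Origin: centre of its underside.
Not all that is in view belongs to the job. What is meant by the part that bears red_mid is not pink, and is the larger of those in its own colour. What is shaped like the part that bears blue_mid but purple is not meant.

How it is judged (in metres and radians):
On the way, in this order (a step that is already met when the one before it is completed fails the run):
1. the red cell is lowered, still held, into the loading end to within about 18 mm of the rails (y of red_mid in the frame of chute between -0.225 and -0.105 m and z of red_mid in the frame of chute between 0.008 and 0.035 m and x of red_mid in the frame of chute between -0.01 and 0.01 m and contact force between red_cell and the fingers above 0.3 N), for 0.04 s.
2. with the red cell at the gate, the yellow cell is lowered in, still held (y of red_mid in the frame of chute between -0.027 and -0.009 m and z of red_mid in the frame of chute between 0.01 and 0.024 m and x of red_mid in the frame of chute between -0.01 and 0.01 m and x of red_plus in the frame of chute below -0.02 m and y of yellow_mid in the frame of chute between -0.225 and -0.105 m and z of yellow_mid in the frame of chute between 0.008 and 0.035 m and x of yellow_mid in the frame of chute between -0.01 and 0.01 m and contact force between yellow_cell and the fingers above 0.3 N), for 0.04 s.
3. with the yellow cell behind the red one, the blue cell is lowered in, still held (y of red_mid in the frame of chute between -0.027 and -0.009 m and z of red_mid in the frame of chute between 0.01 and 0.024 m and x of red_mid in the frame of chute between -0.01 and 0.01 m and x of each of red_plus, yellow_plus in the frame of chute below -0.02 m and y of yellow_mid in the frame of chute between -0.063 and -0.04 m and z of yellow_mid in the frame of chute between 0.01 and 0.024 m and x of yellow_mid in the frame of chute between -0.01 and 0.01 m and y of blue_mid in the frame of chute between -0.225 and -0.105 m and z of blue_mid in the frame of chute between 0.008 and 0.035 m and x of blue_mid in the frame of chute between -0.01 and 0.01 m and contact force between blue_cell and the fingers above 0.3 N), for 0.04 s.
4. all three cells are in their places with the switch still off (y of red_mid in the frame of chute between -0.027 and -0.009 m and z of red_mid in the frame of chute between 0.01 and 0.024 m and x of red_mid in the frame of chute between -0.01 and 0.01 m and x of each of red_plus, yellow_plus, blue_plus in the frame of chute below -0.02 m and y of yellow_mid in the frame of chute between -0.063 and -0.04 m and z of yellow_mid in the frame of chute between 0.01 and 0.024 m and x of yellow_mid in the frame of chute between -0.01 and 0.01 m and y of blue_mid in the frame of chute between -0.099 and -0.073 m and z of blue_mid in the frame of chute between 0.01 and 0.024 m and x of blue_mid in the frame of chute between -0.01 and 0.01 m and value of joint switch below 0.2 rad), for 0.1 s.
At the end, for the whole second after the job is handed in: Red, yellow, blue cells rest in the chute in that order from the gate, centres 17, 51, 85 mm up the slope (within about 10 mm), crosswise on the rails, plus ends to the red-striped wall; switch on (above 0.55 rad); all at rest and released (y of red_mid in the frame of chute between -0.027 and -0.009 m and z of red_mid in the frame of chute between 0.01 and 0.024 m and x of red_mid in the frame of chute between -0.01 and 0.01 m and x of each of red_plus, yellow_plus, blue_plus in the frame of chute below -0.02 m and y of yellow_mid in the frame of chute between -0.063 and -0.04 m and z of yellow_mid in the frame of chute between 0.01 and 0.024 m and x of yellow_mid in the frame of chute between -0.01 and 0.01 m and y of blue_mid in the frame of chute between -0.099 and -0.073 m and z of blue_mid in the frame of chute between 0.01 and 0.024 m and x of blue_mid in the frame of chute between -0.01 and 0.01 m and value of joint switch above 0.55 rad and linear speed of each of red_cell, yellow_cell, blue_cell below 0.02 m/s); the robot touches nothing.
It fails at once if a bystander (torch, tail cap, candle, key bowl, glasses case or an owl) is moved by more than 20 mm (distance of any of torch, tail_cap, candle, key_bowl, glasses_case, yellow_owl, blue_owl from where it was at the start of the episode above 0.02 m).
It fails at once if the switch is turned on before all the cells are in their places (value of joint switch above 0.55 rad and not ((y of red_mid in the frame of chute between -0.027 and -0.009 m and z of red_mid in the frame of chute between 0.01 and 0.024 m and x of red_mid in the frame of chute between -0.01 and 0.01 m and x of red_plus in the frame of chute below -0.02 m) and (y of yellow_mid in the frame of chute between -0.063 and -0.04 m and z of yellow_mid in the frame of chute between 0.01 and 0.024 m and x of yellow_mid in the frame of chute between -0.01 and 0.01 m and x of yellow_plus in the frame of chute below -0.02 m) and (y of blue_mid in the frame of chute between -0.099 and -0.073 m and z of blue_mid in the frame of chute between 0.01 and 0.024 m and x of blue_mid in the frame of chute between -0.01 and 0.01 m and x of blue_plus in the frame of chute below -0.02 m))).
It also fails if it takes over 72 s, if anything falls off the work surface, if the arm or the gripper's body presses on something with over 40 N, if the wrist force passes 120 N, or if a joint passes its speed limit or range.

## Working session

There is one attempt and no reset: what is moved stays moved. The work goes in short steps, each a Python script; the robot and the scene stay as the last script left them, time stands still between calls to the robot, and variables do not carry over. Pictures are saved under pics/ and viewed, at most 10 in all, crops included, and the job is handed in when it is done.

```bash
ls; mkdir -p pics
python3 - <<'E'
from cell import bot
import cv2
for n in ("side","top"):
    im=bot.snapshot(n); cv2.imwrite(f"pics/{n}0.png",im[:,:,::-1])
    c=bot.camera_info(n); print(n,c)
print(bot.nose_length,bot.read_state()["time_s"],bot.read_state()["eef_rot"])
E
```

```text
pics
side {'camera_matrix': array([[384.66044631,   0.        , 271.02862836],
       [  0.        , 384.66044631, 208.75653456],
       [  0.        ,   0.        ,   1.        ]]), 'eye': array([408.95268532, 707.6241485 , 746.18253734]), 'attitude': array([-0.09305361,  0.91748193, -0.38409654,  0.04514187])}
top {'camera_matrix': array([[467.82537047,   0.        , 276.53571203],
       [  0.        , 467.82537047, 216.48935237],
       [  0.        ,   0.        ,   1.        ]]), 'eye': array([ 350.6635978 ,   65.47559524, 1475.31853384]), 'attitude': array([ 0.71048739, -0.70067913,  0.04779759, -0.04440504])}
22.0 0.1 [ 9.72651123e-01  2.32270024e-01 -2.20963120e-05 -6.53976838e-04]
```

View pics/top0.png

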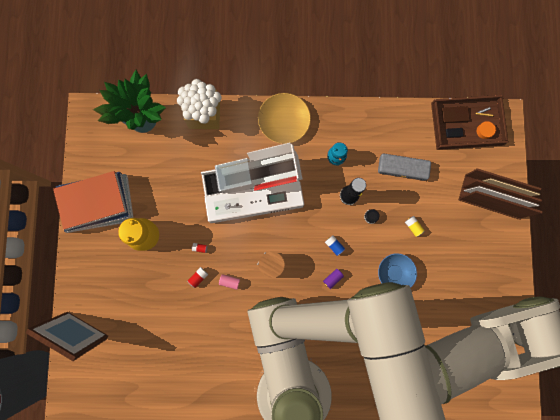

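View pics/side0.png

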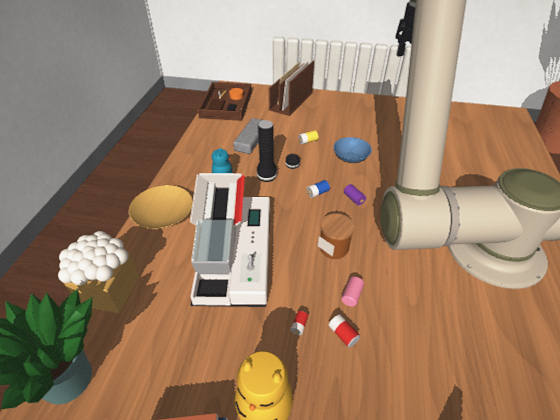

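Top view: red candidates are the large red/white cell (198,277), a small red cell (200,247) and a pink cell (230,282). I choose (198,277). Blue candidates are the blue cell (335,246) and a purple one (334,279). I choose (335,246). The yellow cell is at (415,227), and the yellow owl isn't one. The charger's loading end is on the right at about (285,165), with the red stripe at (275,184). I'll check these in a close crop.

```bash
cat > h.py <<'E'
import numpy as np, cv2
from scipy.spatial.transform import Rotation as R
from cell import bot
def cam(n):
    c=bot.camera_info(n); return c["camera_matrix"],np.array(c["eye"]),R.from_quat(c["attitude"]).as_matrix()
def ray(n,uv):
    K,e,A=cam(n); d=A@np.linalg.solve(K,[uv[0],uv[1],1.]); return e,d/np.linalg.norm(d)
def onz(n,uv,z):
    e,d=ray(n,uv); return e+d*(z-e[2])/d[2]
def proj(n,p):
    K,e,A=cam(n); q=K@(A.T@(np.asarray(p,float)-e)); return q[:2]/q[2]
def tri(uvt,uvs):
    a,u=ray("top",uvt); b,v=ray("side",uvs)
    s=np.linalg.lstsq(np.c_[u,-v],b-a,rcond=None)[0]
    p,q=a+u*s[0],b+v*s[1]; return (p+q)/2,np.linalg.norm(p-q)
def hsv(im): return cv2.cvtColor(im,cv2.COLOR_RGB2HSV)
E
python3 - <<'E'
import cv2
t=cv2.imread("pics/top0.png"); s=cv2.imread("pics/side0.png")
cv2.imwrite("pics/tc.png",cv2.resize(t[140:300,180:440],None,fx=3,fy=3,interpolation=cv2.INTER_CUBIC))
cv2.imwrite("pics/sc.png",cv2.resize(s[120:355,180:380],None,fx=2.5,fy=2.5,interpolation=cv2.INTER_CUBIC))
E
```

```text
(no output)
```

View pics/tc.png

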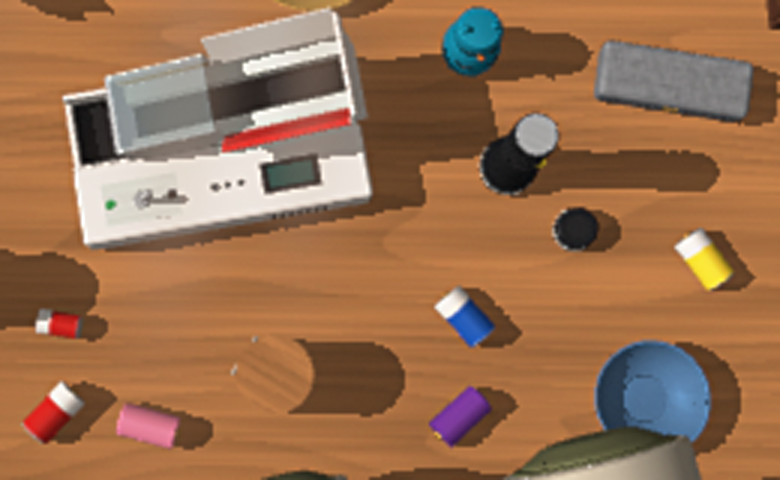

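View pics/sc.png

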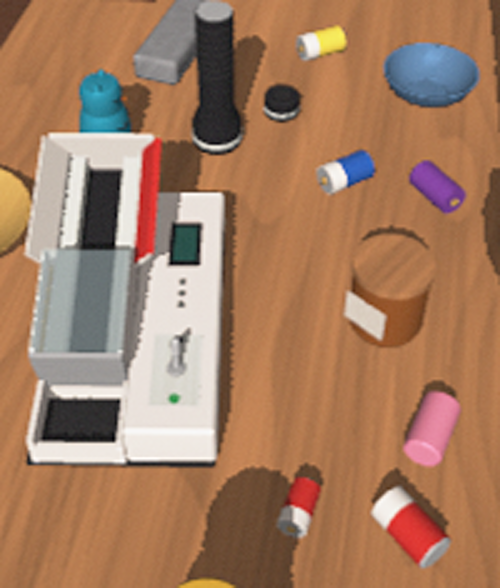

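Both crops confirm the choice. The large red cell is at top crop (52,411), with its band up and to the right. The small red decoy at (58,323), pink and purple are excluded. The blue cell is at (465,317) with its band up-left, and the yellow cell is at (704,260) with its band up-left. Next I measure cells, stripe, dot and deck.

Run:
```python
from h import *
np.set_printoptions(precision=1,suppress=True)
im={n:cv2.imread(f"pics/{n}0.png")[:,:,::-1].copy() for n in("top","side")}
H={n:hsv(im[n]).astype(int) for n in im}
def cm(n,col,win,vmin=60):
    h,s,v=[H[n][...,i] for i in range(3)]
    m={"red":((h<6)|(h>174))&(s>170),"yellow":(abs(h-29)<5)&(s>150),"blue":(abs(h-111)<9)&(s>150),
       "white":(s<70)&(v>120),"green":(abs(h-62)<20)&(s>90)}[col]&(v>vmin)
    w=np.zeros(m.shape,bool); x0,y0,x1,y1=win; w[y0:y1,x0:x1]=1
    m=(m&w).astype(np.uint8); k,l,st,c=cv2.connectedComponentsWithStats(m); 
    i=1+np.argmax(st[1:,4]); return (l==i)
def cen(m): y,x=np.nonzero(m); return np.array([x.mean(),y.mean()])
W={"red":[(184,262,212,292),(328,312,362,350)],"blue":[(322,234,350,260),(304,176,332,200)],"yellow":[(402,212,430,240),(296,126,322,148)]}
for c,w in W.items():
    o={}
    for n,ww in zip(("top","side"),w):
        a,b=cm(n,c,ww),cm(n,"white",ww); o[n]=(cen(a),cen(b),cen(a|b),a.sum(),b.sum())
    p,e=tri(o["top"][2],o["side"][2])
    ax=onz("top",o["top"][1],22)-onz("top",o["top"][0],22); ax2=onz("side",o["side"][1],22)-onz("side",o["side"][0],22)
    print(c,p,"gap",e,"z17:",onz("top",o["top"][2],17),onz("side",o["side"][2],17),"yaw",np.degrees(np.arctan2(ax[1],ax[0])),np.degrees(np.arctan2(ax2[1],ax2[0])),o["top"][3:],o["side"][3:])
st={"top":cm("top","red",(250,174,304,194)),"side":cm("side","red",(228,168,248,232))}
p,e=tri(cen(st["top"]),cen(st["side"])); print("stripe",p,e)
for n in st:
    y,x=np.nonzero(st[n]); print(n,cv2.boxPoints(cv2.minAreaRect(np.c_[x,y].astype(np.float32))).round(1).tolist())
g={"top":cm("top","green",(210,200,225,215)),"side":cm("side","green",(240,270,260,285))}
print("green",tri(cen(g["top"]),cen(g["side"])),onz("top",cen(g["top"]),55))
# deck lines: white mask contour
m=((H["top"][...,1]<60)&(H["top"][...,2]>110)); w=np.zeros(m.shape,bool); w[135:225,198:308]=1
c=max(cv2.findContours((m&w).astype(np.uint8),cv2.RETR_EXTERNAL,cv2.CHAIN_APPROX_NONE)[0],key=cv2.contourArea)
print(cv2.approxPolyDP(c,2,True)[:,0].tolist())
m=((H["side"][...,1]<60)&(H["side"][...,2]>110)); w=np.zeros(m.shape,bool); w[165:312,185:280]=1
c=max(cv2.findContours((m&w).astype(np.uint8),cv2.RETR_EXTERNAL,cv2.CHAIN_APPROX_NONE)[0],key=cv2.contourArea)
print(cv2.approxPolyDP(c,2,True)[:,0].tolist())
```

```text
red [351.9 301.1  21.7] gap 5.094699023705814 z17: [349.4 302.1  17. ] [354.1 298.2  17. ] yaw -39.45886183299187 -42.23688217198812 (np.int64(125), np.int64(64)) (np.int64(297), np.int64(139))
blue [ 455.5 -121.7   18.5] gap 1.3755749332624085 z17: [ 454.9 -121.9   17. ] [ 456.3 -123.5   17. ] yaw 44.42293107118465 39.25229800199428 (np.int64(121), np.int64(65)) (np.int64(113), np.int64(113))
yellow [ 519.  -368.    22.8] gap 1.3680638841960082 z17: [ 518.9 -369.7   17. ] [ 520.5 -376.7   17. ] yaw 27.420658556817454 38.63510382237844 (np.int64(88), np.int64(61)) (np.int64(73), np.int64(78))
stripe [626.4  71.  124.1] 1.8348519187215955
top [[253.1999969482422, 185.39999389648438], [294.8999938964844, 176.60000610351562], [295.8999938964844, 181.0], [254.1999969482422, 189.89999389648438]]
side [[233.6999969482422, 224.0], [237.5, 174.60000610351562], [244.5, 175.10000610351562], [240.6999969482422, 224.5]]
green (array([561.8, 244.4,  58.1]), np.float64(1.7515598988977756)) [561.3 244.7  55. ]
[[292, 145], [287, 143], [249, 152], [249, 159], [216, 165], [214, 170], [201, 172], [208, 220], [214, 222], [303, 205], [297, 179], [301, 178], [299, 164]]
[[200, 173], [196, 177], [190, 221], [196, 225], [191, 259], [196, 271], [191, 301], [193, 304], [206, 305], [265, 304], [269, 198], [244, 197], [242, 221], [233, 225], [236, 179], [241, 175]]
```

```bash
cat >> h.py <<'E'
def rect(n,win,img):
    """cell silhouette: saturated-or-white blob in a window -> minAreaRect centre"""
    return None
E
python3 - <<'E'
from h import *
np.set_printoptions(precision=1,suppress=True)
a,e1=tri((253.7,187.6),(237.2,224.2)); b,e2=tri((295.4,178.8),(241,174.8))
d=a-b; print("ends",a,b,e1,e2,"len",np.linalg.norm(d),"slope",np.degrees(np.arcsin(-d[2]/np.linalg.norm(d))),"yaw",np.degrees(np.arctan2(-d[0],d[1])))
c0=(626.4,71.,124.1)
yaw=np.arctan2(-d[0],d[1]);
Rc=R.from_euler("ZX",[yaw,-np.radians(14)]).as_matrix(); Rg=R.from_euler("Z",yaw).as_matrix()
o=np.array(c0)-Rc@[-52,-165,30]; print("chute origin",o,"mouth",o+Rc@[0,-165,0])
# overlay
im=cv2.imread("pics/top0.png"); s=cv2.imread("pics/side0.png")
P=lambda p:o+Rc@np.array(p,float)
g=o-Rg@[36,0,0]; g[2]=0
pts=[P((-57,-235,35)),P((57,-235,35)),P((57,-100,35)),P((-57,-100,35)),P((0,-100,45)),P((-36,0,0)),P((36,0,0)),P((0,-165,0)),P((-36,-235,0)),P((36,-235,0))]
G=Rg.T@(np.array([561.8,244.4,55])-g); print("green in charger(x, y rel gate)",G)
for y in (0,100): pts.append(g+Rg@[-85,y,55])
for n,i,(x0,y0,x1,y1),f in (("top",im,(195,135,310,230),4),("side",s,(180,160,285,315),4)):
    k=cv2.resize(i[y0:y1,x0:x1],None,fx=f,fy=f,interpolation=cv2.INTER_CUBIC)
    for p in pts:
        u=(proj(n,p)-[x0,y0]+.5)*f; cv2.circle(k,tuple(int(v) for v in u),3,(255,0,255),-1)
    if n=="top": A=k
    else: B=cv2.resize(k,(257,380))
A=cv2.resize(A,(460,380)); cv2.imwrite("pics/ov.png",np.hstack([A,B]))
H=hsv(cv2.imread("pics/top0.png")[:,:,::-1].copy())
print(H[214:240:2,404:430:2].reshape(13,13,3)[:, :, :].tolist()[3:9])
E
```

```text
ends [617.6 129.6  99. ] [637.4   7.1 144. ] 0.16113107942976623 1.8689138036591693 len 131.91184186849338 slope 19.924553317539033 yaw 9.223636182917774
chute origin [653.2 230.2  55.1] mouth [678.9  72.2  95. ]
green in charger(x, y rel gate) [-52.   28.7  55. ]
[[[13, 166, 166], [11, 70, 153], [23, 4, 255], [15, 8, 251], [14, 16, 240], [11, 23, 210], [11, 20, 137], [13, 155, 89], [13, 151, 91], [13, 154, 104], [13, 157, 169], [13, 157, 166], [13, 159, 165]], [[12, 128, 165], [15, 6, 248], [15, 10, 251], [13, 9, 250], [168, 5, 248], [24, 94, 235], [23, 204, 200], [21, 191, 111], [11, 152, 89], [13, 151, 88], [13, 161, 166], [13, 160, 171], [13, 158, 168]], [[13, 165, 165], [12, 75, 190], [13, 7, 247], [150, 4, 250], [26, 119, 251], [27, 205, 248], [24, 207, 232], [24, 209, 182], [21, 184, 104], [12, 151, 93], [12, 154, 88], [13, 158, 171], [13, 159, 172]], [[13, 160, 185], [13, 167, 182], [23, 111, 232], [27, 194, 250], [27, 205, 251], [27, 197, 250], [26, 199, 245], [23, 207, 225], [24, 207, 161], [13, 153, 100], [13, 153, 100], [13, 156, 113], [13, 158, 189]], [[13, 159, 185], [13, 158, 184], [13, 160, 177], [25, 207, 240], [27, 201, 250], [27, 198, 251], [27, 195, 250], [26, 202, 241], [23, 209, 214], [23, 205, 138], [12, 151, 96], [13, 155, 97], [13, 153, 110]], [[13, 157, 193], [13, 158, 192], [13, 154, 190], [14, 161, 193], [26, 206, 247], [27, 200, 251], [27, 197, 251], [27, 194, 250], [25, 205, 236], [24, 209, 201], [20, 179, 114], [13, 156, 100], [13, 154, 96]]]
```

View pics/ov.png

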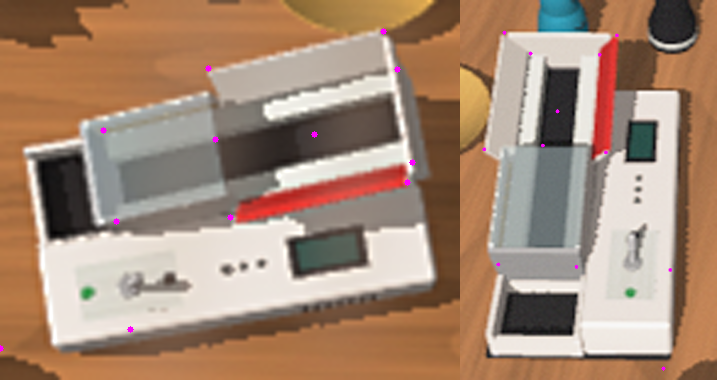

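The overlay matches: the predicted lip corners, cover edge, deck front edge and mouth fall on the drawn features within about 1 px, with the mouth in the middle of the groove. Next I measure the cells again with a "not wood" mask and check that both ends of each transfer are reachable.

```bash
cat > h2.py <<'E'
from h import *
yaw=np.radians(9.4)
Rc=R.from_euler("ZX",[yaw,-np.radians(14)]).as_matrix(); Rg=R.from_euler("Z",yaw).as_matrix()
STR=np.array([626.4,71.,124.1]); O=STR-Rc@[-52,-165,30]
C=lambda p:O+Rc@np.array(p,float)
def blob(n,im,win):
    x0,y0,x1,y1=win; h,s,v=[hsv(im)[y0:y1,x0:x1,i].astype(int) for i in range(3)]
    m=(((h<7)|(h>18)|(s<100))&(v>70)).astype(np.uint8)
    k,l,st,c=cv2.connectedComponentsWithStats(m); i=1+np.argmax(st[1:,4])
    y,x=np.nonzero(l==i); return np.array([x.mean()+x0,y.mean()+y0]),len(x),np.c_[x+x0,y+y0]
def tool(x,z):
    x=np.array(x,float); z=np.array(z,float); x-=z*(x@z); x/=np.linalg.norm(x)
    return R.from_matrix(np.c_[x,np.cross(z,x),z]).as_quat()
def vec(a): return np.array([np.cos(a),np.sin(a),0])
DOWN=np.array([0,0,-1.])
ZG=23.5   # TCP height at grasp
def plan(p,a):
    """choose grasp sense s for which grasp and place are both reachable"""
    best=None
    for s in (1,-1):
        qg=tool(s*vec(a),DOWN); qp=tool(-s*Rc[:,0],-Rc[:,2])
        J=[bot.ik([*p[:2],ZG],qg),bot.ik([*p[:2],270],qg),bot.ik(C((0,-165,24)),qp),bot.ik(C((0,-165,24))+[0,0,150],qp)]
        if any(j is None for j in J): print(s,[j is not None for j in J]); continue
        m=max(abs(j[5]) for j in J); print(s,[round(j[5],2) for j in J])
        if best is None or m<best[0]: best=(m,qg,qp)
    return best[1:]
E
python3 - <<'E'
from h2 import *
np.set_printoptions(precision=1,suppress=True)
im={n:cv2.imread(f"pics/{n}0.png")[:,:,::-1].copy() for n in("top","side")}
W={"red":[(184,262,213,292),(326,312,362,350)],"blue":[(322,234,350,260),(304,176,332,200)],"yellow":[(402,212,430,240),(296,126,322,148)]}
for c,w in W.items():
    t,s=[blob(n,im[n],ww) for n,ww in zip(("top","side"),w)]
    p,e=tri(t[0],s[0])
    ang=[]
    for n,b in (("top",t),("side",s)):
        q=np.array([onz(n,u,17)[:2] for u in b[2]]); ev,V=np.linalg.eigh(np.cov(q.T)); r=(q-q.mean(0))@V
        ang.append((np.degrees(np.arctan2(V[1,1],V[0,1])),np.ptp(r[:,1]),np.ptp(r[:,0])))
    print(c,p,e,onz("top",t[0],17)[:2],onz("side",s[0],17)[:2],np.array(ang),t[1],s[1])
for p,a in (((352,300.5),-41),((455.6,-122.7),43),((519.5,-370),33)): plan(p,np.radians(a))
E
```

```text
red [350.1 301.3  18.6] 2.05411104167292 [349.  301.6] [351.  300.3] [[137.3  60.4  33.5]
 [135.1  70.1  40. ]] 220 564
blue [ 454.1 -122.5   19.1] 1.6964151322307381 [ 453.4 -122.7] [ 455.  -124.9] [[-135.8   61.3   37.3]
 [  54.3   86.3   52.7]] 220 274
yellow [ 518.2 -372.7   19.2] 0.9540806905671426 [ 518.  -373.4] [ 519.1 -376.1] [[-143.7   61.5   36.8]
 [  57.3   92.6   63.9]] 225 199
1 [np.float64(2.74), np.float64(2.74), np.float64(-1.65), np.float64(-1.73)]
-1 [np.float64(-0.41), np.float64(-0.41), np.float64(1.5), np.float64(1.41)]
1 [np.float64(0.31), np.float64(0.31), np.float64(-1.65), np.float64(-1.73)]
-1 [np.float64(-2.84), np.float64(-2.84), np.float64(1.5), np.float64(1.41)]
1 [np.float64(0.19), np.float64(0.19), np.float64(-1.65), np.float64(-1.73)]
-1 [False, False, True, True]
```

```bash
cat >> h2.py <<'E'
def pick(p,a,f=40):
    qg,qp=plan(p,a)
    bot.open(); bot.move_pose([*p[:2],270],qg)
    bot.servo_line([*p[:2],ZG],max_speed=250); bot.grab(f); s=bot.read_state()
    print("grip",s["grip_width"],s["finger_force"],s["ee_pos"],s["time_s"])
    bot.servo_line([*p[:2],270],max_speed=300)
    return qp
E
python3 - <<'E'
from h2 import *
qp=pick((350,301),np.radians(-42.7))
np.save("qp.npy",qp)
d=17-ZG # cell centre vs TCP along world z
bot.move_pose(C((0,-165,17+6.5))+[0,0,140],qp)
s=bot.read_state(); print(s["ee_pos"],s["grip_width"],s["force"],s["time_s"])
for n in("top","side"): cv2.imwrite(f"pics/{n}1.png",bot.snapshot(n)[:,:,::-1])
t=cv2.imread("pics/top1.png"); b=cv2.imread("pics/side1.png")
A=cv2.resize(t[120:250,190:330],None,fx=2.8,fy=2.8,interpolation=cv2.INTER_CUBIC); B=cv2.resize(b[60:260,150:310],(291,364),interpolation=cv2.INTER_CUBIC)
cv2.imwrite("pics/v1.png",np.hstack([A,B]))
E
```

```text
1 [np.float64(2.77), np.float64(2.77), np.float64(-1.65), np.float64(-1.73)]
-1 [np.float64(-0.37), np.float64(-0.37), np.float64(1.5), np.float64(1.41)]
grip 32.897194583356445 39.04264032840729 [350.09697251 301.04047522  24.05242204] 4.7833
[677.64162391  78.57906372 257.50624372] 32.679443181206196 [-0.17583015 -1.14231968 -1.77107619] 7.3333
```

View pics/v1.png

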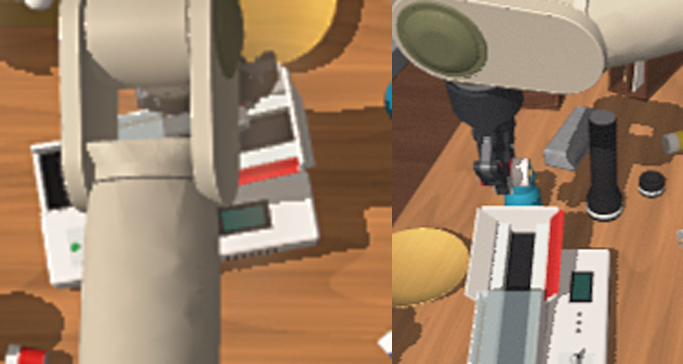

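The side view shows the red cell held crosswise above the loading end, white band on the right towards the deck side. I'll compare its visible plus end with the prediction in the side view before lowering.

```bash
cat >> h2.py <<'E'
def side_crop(name,pts,half=45,f=6):
    im=bot.snapshot("side"); c=np.mean([proj("side",p) for p in pts],0).astype(int); x0,y0=c-[half,half//2+8]
    k=cv2.resize(im[y0:y0+2*(half//2+8),x0:x0+2*half],None,fx=f,fy=f,interpolation=cv2.INTER_CUBIC)[:,:,::-1].copy()
    for p in pts:
        u=(proj("side",p)-[x0,y0]+.5)*f; cv2.circle(k,tuple(int(v) for v in u),3,(255,0,255),-1)
    cv2.imwrite(name,k); cv2.imwrite(name.replace(".png","_full.png"),im[:,:,::-1])
E
python3 - <<'E'
from h2 import *
s=bot.read_state(); M=R.from_quat(s["eef_rot"]).as_matrix(); c=np.array(s["ee_pos"])+M[:,2]*6.5
print(np.degrees(np.arccos(abs(M[:,0]@Rc[:,0]))), Rc.T@(c-O))
x=Rc[:,0]
side_crop("pics/c1.png",[c-30.5*x,c+30.5*x,c-12.5*x-17*0*Rc[:,2],c])
E
```

```text
0.0916024882328441 [  -0.20255724 -198.15170602  153.20287234]
```

View pics/c1.png

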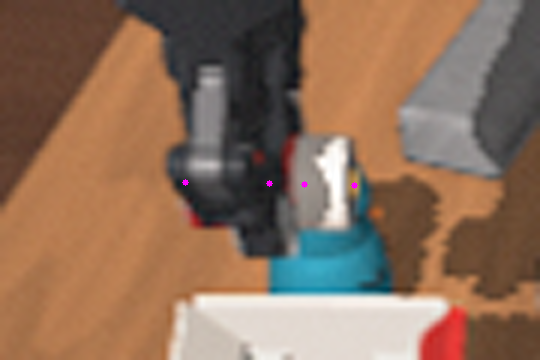

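The predicted plus tip (354,185) falls on the brass button, so the axial offset is under 1 mm. Now I lower until contact and release.

```bash
cat >> h2.py <<'E'
def place(qp,dx=0,zc=6.5):
    bot.servo_line(C((dx,-165,17+zc+8)),ori=qp,max_speed=120); f0=np.array(bot.read_state()["force"])
    for z in np.arange(6,-5,-1.5):
        bot.servo_line(C((dx,-165,17+zc+z)),max_speed=30); bot.hold(.05)
        s=bot.read_state(); df=(np.array(s["force"])-f0)
        if df[2]>4 or np.linalg.norm(df)>12: break
    print("contact z",z,df.round(1),s["grip_width"],s["time_s"])
    bot.hold(.1)
def release(qp):
    bot.open(); bot.servo_line(C((0,-165,100)),max_speed=150)
    s=bot.read_state(); print(np.array(s["force"]).round(1),s["time_s"])
E
python3 - <<'E'
from h2 import *
qp=np.load("qp.npy"); place(qp); release(qp)
bot.move_pose(C((0,-165,24))+[0,0,150],qp)
side_crop("pics/c2.png",[C((0,-17,17)),C((-36,0,0)),C((0,-100,45))],half=50)
t=bot.snapshot("top"); cv2.imwrite("pics/top2.png",t[:,:,::-1])
E
```

```text
contact z -4.5 [-1.6 -1.1  0. ] 33.09100725098212 11.1333
[-0.5 -0.1  0.5] 12.4917
```

View pics/c2.png

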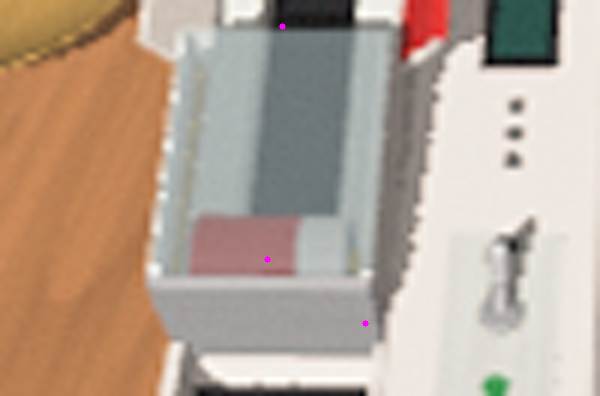

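The red cell is at the gate, band to the deck side (crop (245,245)). Now yellow.

```bash
sed -i 's/np.arange(6,-5,-1.5)/np.arange(5,-9,-2)/' h2.py
python3 - <<'E'
from h2 import *
# re-measure yellow now (side view unobstructed)
t=blob("top",bot.snapshot("top"),(402,212,430,240)); s=blob("side",bot.snapshot("side"),(296,126,322,148)); print(tri(t[0],s[0]),t[1],s[1])
qp=pick((518.3,-374),np.radians(36.3))
np.save("qp.npy",qp)
bot.move_pose(C((0,-165,23.5))+[0,0,140],qp)
s=bot.read_state(); print(s["grip_width"],s["force"],s["time_s"])
c=np.array(s["ee_pos"])+R.from_quat(s["eef_rot"]).as_matrix()[:,2]*6.5; x=Rc[:,0]
side_crop("pics/c3.png",[c-30.5*x,c+30.5*x,c])
E
```

```text
(array([ 518.35735653, -373.45767707,   18.37972259]), np.float64(1.2662908737807745)) 223 216
1 [np.float64(0.13), np.float64(0.13), np.float64(-1.65), np.float64(-1.73)]
-1 [False, False, True, True]
grip 32.475196706918894 39.59535598754883 [ 518.32841006 -374.03088825   24.13388944] 16.725
32.76888327086639 [-0.29252229  0.24030372 -0.6229028 ] 19.45
```

View pics/c3.png

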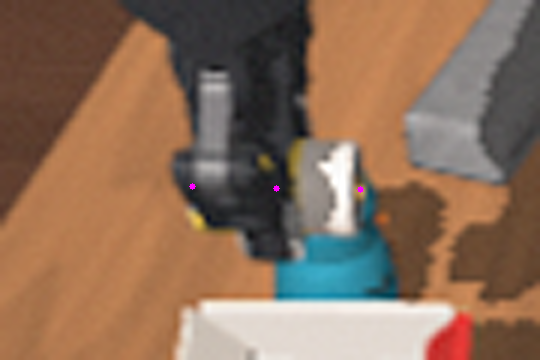

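The yellow cell is held with its plus tip where predicted (360,188), band to the deck side. I place it, check the chute by colour samples, then pick blue.

```bash
cat >> h2.py <<'E'
def chute_check():
    im=bot.snapshot("side"); 
    for y in range(-110,0,8):
        r=[]
        for x in (15,0,-20):
            u=proj("side",C((x,y,34))).round().astype(int); r.append(im[u[1]-1:u[1]+2,u[0]-1:u[0]+2].mean((0,1)).astype(int).tolist())
        print(y,*r)
E
python3 - <<'E'
from h2 import *
qp=np.load("qp.npy"); place(qp); release(qp); bot.move_pose(C((0,-165,24))+[0,0,150],qp)
chute_check()
t=blob("top",bot.snapshot("top"),(322,234,350,260)); s=blob("side",bot.snapshot("side"),(304,176,332,200)); print(tri(t[0],s[0]),t[1],s[1])
E
```

```text
contact z -7 [-6.6  2.9 12.5] 32.65767958559952 22.85
[ 0.7 -0.1 -0.3] 24.225
-110 [217, 214, 207] [35, 34, 34] [33, 33, 34]
-102 [161, 167, 164] [85, 92, 94] [107, 117, 118]
-94 [173, 181, 179] [111, 120, 121] [109, 119, 121]
-86 [172, 181, 179] [109, 119, 121] [110, 120, 121]
-78 [171, 180, 178] [110, 119, 121] [110, 119, 121]
-70 [172, 181, 179] [109, 119, 121] [110, 119, 121]
-62 [172, 178, 167] [125, 131, 122] [126, 134, 135]
-54 [179, 175, 127] [181, 176, 128] [178, 183, 181]
-46 [185, 180, 128] [187, 182, 130] [186, 190, 188]
-38 [188, 183, 131] [188, 183, 131] [186, 190, 188]
-30 [180, 173, 128] [182, 176, 128] [181, 185, 183]
-22 [161, 122, 120] [161, 123, 120] [177, 183, 181]
-14 [167, 121, 121] [168, 122, 121] [184, 188, 185]
-6 [170, 124, 124] [168, 122, 122] [185, 190, 188]
(array([ 454.10207397, -122.48643607,   19.07280454]), np.float64(1.6222124620738538)) 221 274
```

Red is at the gate with yellow behind it, and both bands are on the plus side. Contact came 5–7 mm below the nominal height, so the rails are slightly lower than I estimated. Now blue.

Run:
```python
from h2 import *
qp=pick((454.2,-123.2),np.radians(44.2))
bot.move_pose(C((0,-165,23.5))+[0,0,140],qp)
s=bot.read_state(); print(s["grip_width"],s["force"],s["time_s"])
c=np.array(s["ee_pos"])+R.from_quat(s["eef_rot"]).as_matrix()[:,2]*6.5; x=Rc[:,0]
im=bot.snapshot("side"); cv2.imwrite("pics/side3.png",im[:,:,::-1])
for d in range(8,40,2):   # along the cell to its plus end: white band then background
    u=proj("side",c-d*x).round().astype(int); print(d,im[u[1]-1:u[1]+2,u[0]].mean(0).astype(int).tolist())
np.save("qp.npy",qp)
```

```text
1 [np.float64(0.28), np.float64(0.28), np.float64(-1.65), np.float64(-1.73)]
-1 [np.float64(-2.86), np.float64(-2.86), np.float64(1.5), np.float64(1.41)]
grip 33.08517316402639 38.88209402561188 [ 454.39921193 -123.3354276    24.07115925] 28.4167
33.13575137176834 [ 0.52934168 -0.24711666 -0.84596098] 31.1333
8 [94, 96, 104]
10 [144, 138, 138]
12 [158, 148, 141]
14 [155, 146, 139]
16 [153, 145, 138]
18 [150, 141, 135]
20 [194, 186, 179]
22 [249, 247, 244]
24 [252, 251, 250]
26 [179, 171, 165]
28 [182, 138, 79]
30 [182, 138, 79]
32 [193, 154, 93]
34 [59, 87, 85]
36 [108, 95, 82]
38 [140, 98, 67]
```

Run:
```python
from h2 import *
np.set_printoptions(precision=1,suppress=True)
qp=np.load("qp.npy"); place(qp); release(qp); bot.move_pose(C((0,-165,24))+[0,0,150],qp)
chute_check()
cv2.imwrite("pics/side4.png",bot.snapshot("side")[:,:,::-1])
t=cv2.imread("pics/top0.png"); s=cv2.imread("pics/side4.png")
cv2.imwrite("pics/sw.png",np.hstack([cv2.resize(t[190:222,205:255],(400,256),interpolation=cv2.INTER_CUBIC),cv2.resize(s[235:290,225:275],(364,400),interpolation=cv2.INTER_CUBIC)[:256*400//400+0] if 0 else cv2.resize(s[240:286,225:275],(278,256),interpolation=cv2.INTER_CUBIC)]))
```

```text
contact z -7 [-5.7  2.2 13.2] 32.59306531967313 34.5333
[ 0.1 -0.4 -0.4] 35.9083
-110 [216, 214, 207] [36, 35, 36] [33, 34, 34]
-102 [160, 166, 163] [85, 91, 93] [107, 116, 118]
-94 [159, 170, 173] [110, 129, 143] [149, 155, 156]
-86 [110, 135, 161] [111, 136, 164] [180, 185, 183]
-78 [113, 139, 168] [113, 139, 167] [186, 191, 188]
-70 [112, 138, 167] [112, 139, 167] [186, 190, 189]
-62 [126, 144, 156] [127, 144, 156] [180, 184, 182]
-54 [181, 175, 128] [180, 175, 127] [178, 183, 181]
-46 [185, 180, 129] [187, 182, 130] [186, 189, 188]
-38 [188, 182, 130] [188, 183, 131] [187, 191, 189]
-30 [181, 175, 128] [181, 176, 127] [181, 185, 183]
-22 [161, 121, 120] [161, 123, 120] [178, 182, 181]
-14 [167, 122, 121] [168, 121, 122] [184, 188, 185]
-6 [169, 124, 124] [168, 122, 122] [185, 189, 187]
```

View pics/sw.png

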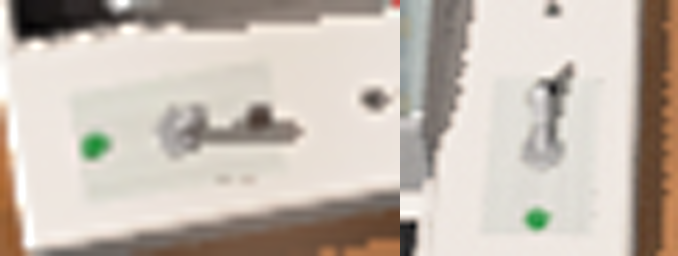

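All three cells read in order: red, yellow, blue. Switch crop: pivot ring at (180,132) on the left half, midway between the green dot (95,146) and the black dot (260,118). On the right half the pivot is at (543,150). The bat leans to the black dot. I triangulate the pivot and push the bat with closed fingers.

Run:
```python
from h2 import *
np.set_printoptions(precision=1,suppress=True)
p,e=tri((227.3,206.5),(250.5,267)); print("pivot tri",p,e,onz("top",(227.3,206.5),57))
g=np.array([561.8,244.4,55]); gb=onz("top",(237.5,204.75),55); print("mid dots",(onz("top",(216.9,208.2),55)+gb)/2, gb)
p=onz("top",(227.3,206.5),57)*.5+onz("side",(250.5,267),57)*.5; p[2]=57
print("used",p,"in charger rel mouth frame",Rg.T@(p-O))
S=lambda y,z:p+Rg@[0,y,0]+[0,0,z-57]
# tool y along charger y
for s in (1,-1):
    q=tool(s*Rg[:,0],DOWN); J=[bot.ik(S(-55,z),q) for z in (94,200)]; print(s,[None if j is None else j.round(2) for j in J])
```

```text
pivot tri [566.7 211.4  56.2] 1.980790014093352 [565.6 211.2  57. ]
mid dots [565.9 211.7  55. ] [571.7 180.3  55. ]
used [566.5 211.6  57. ] in charger rel mouth frame [-88.1  -4.4   1.9]
1 [array([ 0.1,  0.6,  1.4, -0. ,  1.1,  1.5]), array([ 0.1,  0.5,  1.2, -0. ,  1.4,  1.5])]
-1 [array([ 0.1,  0.6,  1.4, -0. ,  1.1, -1.7]), array([ 0.1,  0.5,  1.2, -0. ,  1.4, -1.7])]
```

Run:
```python
from h2 import *
np.set_printoptions(precision=1,suppress=True)
p=np.array([566.2,211.5,57]); S=lambda y,z:p+Rg@[0,y,0]+[0,0,z-57]
q=tool(Rg[:,0],DOWN)
if bot.ik(S(-58,94),q) is None or abs(bot.ik(S(-58,94),q)[5])>2.6: q=tool(-Rg[:,0],DOWN)
bot.grab(20); bot.move_pose(S(-58,200),q); bot.servo_line(S(-58,94),max_speed=120)
f0=np.array(bot.read_state()["force"])
for y in (-40,-32,-26,-22,-18,-15,-12):
    bot.servo_line(S(y,94),max_speed=40); s=bot.read_state(); f=Rg.T@(np.array(s["force"])-f0); print(y,f,s["time_s"])
    if abs(f).max()>20: break
bot.servo_line(S(-40,94),max_speed=100); bot.servo_line(S(-40,240),max_speed=200)
bot.move_pose(C((0,-165,24))+[0,0,150],np.load("qp.npy"))
im=bot.snapshot("side"); cv2.imwrite("pics/side5.png",im[:,:,::-1])
a=cv2.imread("pics/side4.png").astype(int); d=abs(im[:,:,::-1].astype(int)-a).max(2)[225:300,225:280]>40
y,x=np.nonzero(d); print("changed",len(x),x.min()+225 if len(x) else 0,y.min()+225 if len(x) else 0,y.max()+225 if len(x) else 0)
for t in (.35-.7+0,.0): pass
for k,l in ((-1,"off"),(1,"on")):
    for h in (20,29):
        u=proj("side",p+Rg@[0,k*h*.364,0]+[0,0,h]).round().astype(int); print(l,h,u,im[u[1],u[0]],a[u[1],u[0]][::-1])
chute_check(); print(bot.read_state()["time_s"])
```

```text
-40 [-0.4  0.2  0.1] 41.5083
-32 [ 0.1 -0.1 -0.1] 41.8583
-26 [-0.5 -1.2  1.4] 42.1583
-22 [ 0.4 -4.   2.5] 42.4083
-18 [-0.4 -0.3  1.1] 42.6583
-15 [-0.6 -0.4  1.2] 42.9083
-12 [ 1.1 -0.9  0.2] 43.1583
changed 43 249 251 266
off 20 [251 259] [208 205 195] [163 158 157]
off 29 [251 255] [36 33 35] [115 111 112]
on 20 [250 264] [189 185 184] [209 203 201]
on 29 [250 263] [196 192 191] [201 195 195]
-110 [216, 214, 207] [37, 35, 36] [33, 33, 34]
-102 [160, 166, 163] [86, 92, 93] [107, 117, 119]
-94 [159, 170, 174] [110, 128, 143] [148, 155, 155]
-86 [110, 135, 162] [111, 137, 164] [181, 185, 183]
-78 [114, 139, 168] [113, 139, 168] [186, 190, 188]
-70 [113, 139, 167] [114, 140, 168] [186, 190, 189]
-62 [126, 144, 155] [126, 144, 155] [180, 184, 182]
-54 [180, 175, 127] [181, 175, 128] [178, 183, 181]
-46 [185, 180, 129] [187, 182, 130] [185, 189, 187]
-38 [188, 182, 130] [189, 183, 131] [186, 191, 189]
-30 [181, 174, 128] [181, 176, 128] [181, 185, 183]
-22 [161, 121, 119] [161, 123, 119] [178, 182, 181]
-14 [167, 121, 121] [167, 121, 121] [184, 188, 186]
-6 [169, 123, 124] [169, 123, 124] [186, 190, 187]
47.2917
```

The push force peaked at 4 N and then dropped as the bat snapped over. The black dot is now uncovered in the side view, and the cells are unchanged. Handing in.

Run:
```python
from cell import bot
print(bot.sign_off(), bot.read_state()["time_s"])
```

```text
the job is handed in; nothing more can be done
the job is handed in; nothing more can be done
```

I loaded the red, yellow and blue cells in that order, plus ends to the red-striped wall, flipped the switch to the green dot and handed the job in at about 47 s; sign-off gave no verdict, and the switch position comes from the push force and a side-camera pixel check, not a viewed picture.

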